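# Square a clay tile in the corner stop, then lay it in the tray

## Task

Slide the terracotta-coloured tile along the table, without lifting it, fully home into the corner of the steel stop a long side against the long bar and a short side against the short bar, and take the fingers off it. Then pick it up from the corner and lay it down flat in the middle of the wooden tray, its long sides along the tray's long sides. Leave the blue tile where it is.

Things in the scene. Friction and masses are not known exactly. Their poses are not given: they have to be found in the camera images.
- clay_tile_center (a point): Centre (half-way up) of the loose terracotta-coloured tile with a cream flower and border: 60 mm along x, 80 mm along y, 18 mm thick (z up), about 0.17 kg. It starts flat on the table, up to 20 degrees askew to the stop, in one of two places (the blue tile in the other), its centre 130 to 170 mm in front of the stop's long bar.
- stop_corner (a point): Inside corner, at table height, of a fixed L-shaped dark steel stop; bars 6 mm high, 14 mm wide, low enough to grip the tile above them. Long bar: 400 mm from the corner along -y, inner face at x = 0, facing the robot. Short bar: 130 mm along -x, inner face at y = 0. The tile pushed home, its 80 mm side on the long bar, has its centre at x = -30, y = -40 mm and its axes along the stop's.
- tray_floor (a point): Shallow dark wooden tray with a cream floor, fixed to the table; this point is the centre of its floor, 6 mm above the table. The floor is 130 mm (x) by 160 mm (y, the long way), inside a rim 6 mm wide that stands 6 mm above the floor.
- blue_tile_center (a point): Centre (half-way up) of the loose blue glazed tile, a bystander, same size and cream pattern as the clay tile; to be left where it is.
Mind the look-alikes: they are no part of the job. Leave any green, red or turquoise look-alike of the part that bears clay_tile_center alone.

How it is judged:
By the outcome, as a careful person would: the job done as asked, in the order asked, and still so for the second after the job is handed in, with the robot touching nothing.
It also fails if it takes over 67 s, if anything falls off the work surface, if the arm or the gripper's body presses on something with over 40 N, if the wrist force passes 120 N, or if a joint passes its speed limit or range.

## Robot

A 6-joint arm with a two-finger parallel gripper is mounted at the origin on the work surface. World frame = base frame: x ahead of the robot, y to its left, z up, the work surface at z = 0. Lengths are in m, angles in rad, forces in N, time in s.
With the tool pointing down it reaches from about 0.3 to 0.875 m from the base axis. Payload 6.4 kg.
Tool frame: the origin (TCP) lies midway between the tips of the shut fingers; the grasp point (between the pads) lies 19 mm behind it; z points along the fingers, y is the line along which they close (so a half turn about z gives the same grasp; the last joint's range is limited). The gripper opens to 88 mm and grips with 3 to 60 N. Pads are 18 mm wide; open, the fingers measure 123 mm over their backs; the gripper's body (75 mm by 187 mm) begins 45 mm behind the grasp point.
Start: joints at [-1.55, 0.181, 1.607, -0, 1.354, -0.206], TCP at [0.129, -0.56, 0.239] pointing down, gripper open.
Joint ranges: [-2.99, 2.99], [-0.89, 2.07], [0.3, 2.58], [-1.14, 4.28], [0, 2.63], [-3.12, 3.12]. Speed limits (rad/s): [2.57, 2.57, 3.01, 3.14, 3.14, 3.14].

## Interface

Orientations are given as [roll, pitch, yaw] about the fixed x, y, z axes, in that order (R = Rz(yaw) Ry(pitch) Rx(roll)).
In Python, from plant import env, cams gives the robot as it stands. The module is installed in compiled form; this text tells all that it offers.
- The arm moves only by the tool play_rows, never from a script. Its argument "steps" is text: rows parted by semicolons, each of 5 numbers parted by spaces: the shift along the tool's x, y, z in mm, then the turn about the tool's z in rad, then the closure in counts, from 0 (fully open) to 255 (shut). In form: x y z spin jaw; .... A call has 1 to 20 rows; each row is the pose to reach, as a shift and turn from the pose commanded when the call began, along the tool's axes at that moment; what a row does not reach only later rows make up. A row lasts 1/12 s, in which the tool goes at most 41.7 mm and 7.16 degrees, less where a joint would pass 70% of its speed; a pose out of reach is approached as far as the arm can. A call with a gripper value outside its range is refused whole. The fingers move at their own pace and stop on an object; "squeeze" is the grip in N (left out, the last holds). Time passes only in rows, so rows that repeat a pose let the fingers close. It gives the time, the measured TCP pose, the force, the opening and the grip force at its end, in the units of the state.
- env.get_obs(): the state, without advancing time (a new reading comes with each control period).
- cams.capture(name): name is "scene" or "side" or "wrist"; returns a dict with "image" (480x640x3 uint8, red, green, blue), "K" (3x3 intrinsics, pixels), "R" (3x3) and "t" (3): a world point X has camera coordinates R X + t. Camera axes: x right, y down, z forward; pixel columns grow to the right and rows downward; lengths in m; the calibration is good to about 2 mm. A picture is of the moment at which its call begins. There is no depth.
- env.finish_job(): hands the job in; it is judged then, once.
The state is a dict: "t": time; "q": joint angles; "joint_velocities": joint speeds; "effort": joint torques, N m; "position": TCP position; "tcp_rot": TCP orientation; "force": force on the tool from outside, world axes, zero at the start; "wrist_torque": the same for the moment, N m; "finger_gap": finger opening in m; "finger_force": force on a finger pad.
Only numpy, scipy, OpenCV 4.12 (cv2) and the standard library are available. Lean on these libraries where they do the work, as an engineer would, in place of code of your own. Each camera call takes 0.05 s, during which the arm holds its last target. There are 200 camera calls.

## Working session

There is one attempt and no reset: what is moved stays moved. The work goes in short steps, Python scripts to look and compute and a tool call to move; the robot and the scene stay as the last step left them, time stands still between calls to the robot, and variables do not carry over. Pictures are saved under pics/ and viewed, at most 11 in all, crops included, and the job is handed in when it is done.

Besides the shell and the picture viewer there is one more tool, called after "Emit:" in YAML: its name, and indented under it one key for each argument. play_rows: Moves the arm, as the interface text tells. Its arguments: {"type":"object","properties":{"steps":{"type":"string"},"squeeze":{"type":"number"}},"required":["steps"]}

```bash
mkdir -p pics; python3 - <<'E'
from plant import env,cams
import cv2,numpy as np
o=env.get_obs();print({k:np.round(v,3) for k,v in o.items()})
for n in("scene","side"):
    c=cams.capture(n);cv2.imwrite(f"pics/{n}0.png",c["image"][:,:,::-1]);print(n,np.round(-c["R"].T@c["t"],3),np.round(c["R"],2))
E
```

```text
{'t': np.float64(0.0), 'q': array([-1.55 ,  0.182,  1.608, -0.   ,  1.354, -0.206]), 'joint_velocities': array([-0.001, -0.001,  0.   ,  0.001,  0.001, -0.001]), 'effort': array([ 0.0000e+00, -4.3386e+01, -3.4185e+01,  7.0000e-02,  3.9000e-02,
       -0.0000e+00]), 'position': array([ 0.129, -0.56 ,  0.238]), 'tcp_rot': array([-3.14 , -0.   ,  0.227]), 'force': array([-0.321, -0.189,  0.466]), 'wrist_torque': array([ 0.018, -0.003, -0.017]), 'finger_force': np.float64(0.0), 'finger_gap': np.float64(0.088)}
scene [1.126 0.198 0.858] [[-0.3   0.96 -0.02]
 [ 0.75  0.22 -0.63]
 [-0.6  -0.2  -0.78]]
side [0.118 0.811 0.974] [[-0.9  -0.44 -0.  ]
 [-0.32  0.65 -0.69]
 [ 0.31 -0.62 -0.72]]
```

View pics/scene0.png

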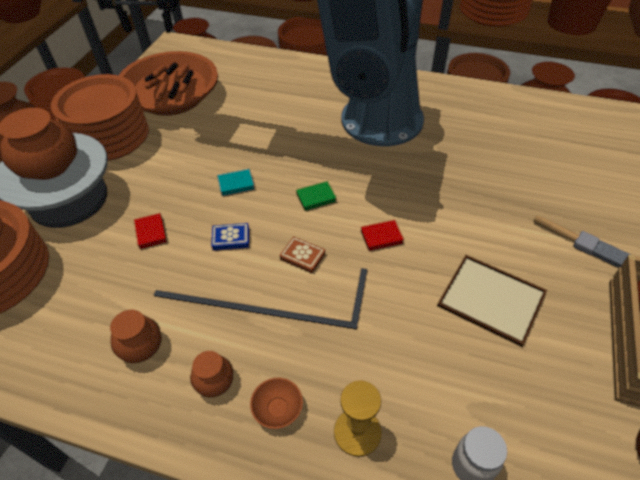

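View pics/side0.png

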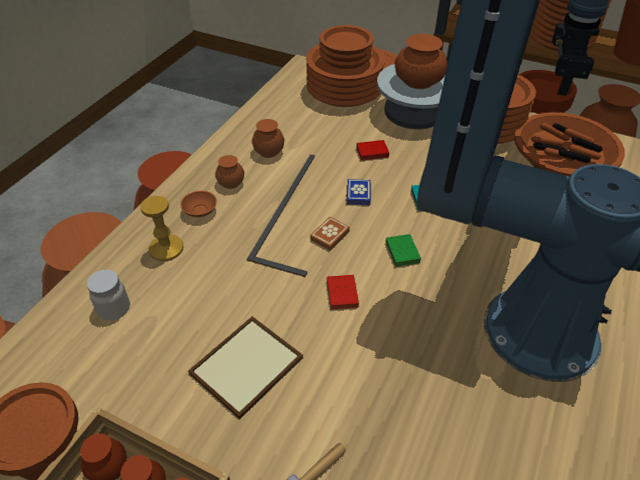

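The terracotta tile with the cream flower is at scene (303,254) and side (330,232). The look-alikes are blue (230,236), red (150,230) and (382,235), green (316,195) and turquoise (236,182). Only (303,254) is terracotta with the flower. The stop corner is at scene (355,325) and the tray at (492,299).

```bash
cat > h.py <<'E'
import cv2,numpy as np
def ray(c,uv,z):
    uv=np.atleast_2d(np.array(uv,float)); d=np.c_[uv,np.ones(len(uv))]@np.linalg.inv(c["K"]).T@c["R"]
    o=-c["R"].T@c["t"]; return (o+d*((z-o[2])/d[:,2:]))[:,:2]
def proj(c,X):
    p=np.atleast_2d(X)@c["R"].T+c["t"]; p=p@c["K"].T; return p[:,:2]/p[:,2:]
def blob(m,near):
    n,l,s,ce=cv2.connectedComponentsWithStats(m.astype(np.uint8)); 
    ok=[i for i in range(1,n) if s[i,4]>60]; i=min(ok,key=lambda i:np.hypot(*(ce[i]-near)))
    return (l==i).astype(np.uint8)
def rect(c,m,z):
    k=max(cv2.findContours(m,0,cv2.CHAIN_APPROX_NONE)[0],key=cv2.contourArea)[:,0]
    return cv2.minAreaRect((ray(c,k,z)*1000).astype(np.float32))
E
python3 - <<'E'
from plant import env,cams
import cv2,numpy as np
from h import *
for n,pt,pb,ptr,ps in(("scene",(303,254),(230,236),(492,299),(300,315)),("side",(330,232),(358,191),(245,365),(270,230))):
    c=cams.capture(n);im=c["image"];h=cv2.cvtColor(im,cv2.COLOR_RGB2HSV);H,S,V=[h[...,i].astype(int) for i in range(3)]
    # top face of the tile = bright orange + enclosed cream pattern
    y,x=pt[1],pt[0]
    sub=im[y-30:y+30,x-40:x+40]
    cv2.imwrite(f"pics/crop_{n}.png",cv2.resize(sub[:,:,::-1],None,fx=6,fy=6,interpolation=0))
    ti=(H<14)&(S>130)&(V>50)
    m=blob(cv2.morphologyEx(ti.astype(np.uint8),cv2.MORPH_CLOSE,np.ones((5,5))),pt);print(n,"clay",m.sum(),rect(c,m,.014))
    b=(H>100)&(H<130)&(S>120)
    m=blob(cv2.morphologyEx(b.astype(np.uint8),cv2.MORPH_CLOSE,np.ones((5,5))),pb);print("blue",rect(c,m,.014))
    cr=(S<75)&(V>150); m=blob(cr,ptr);print("tray",m.sum(),rect(c,m,.006))
    d=(V<100)&(S<110); m=blob(d,ps)
    k=max(cv2.findContours(m,0,cv2.CHAIN_APPROX_NONE)[0],key=cv2.contourArea)
    a=cv2.approxPolyDP(k,4,True)[:,0];print("stop",m.sum(),a.tolist(),np.round(ray(c,a,.006)*1000).tolist())
E
```

```text
scene clay 593 ((509.1650390625, -54.09480667114258), (83.62101745605469, 65.56779479980469), 79.29451751708984)
blue ((508.7420349121094, -218.97955322265625), (61.561275482177734, 76.85171508789062), 22.474611282348633)
tray 4300 ((499.5289306640625, 337.6646423339844), (158.5743408203125, 125.42432403564453), 75.1061019897461)
stop 1626 [[366, 270], [361, 270], [350, 322], [169, 292], [154, 295], [356, 328]] [[506.0, 83.0], [509.0, 73.0], [634.0, 84.0], [671.0, -283.0], [686.0, -309.0], [644.0, 98.0]]
side clay 592 ((506.9422302246094, -55.09135437011719), (88.38884735107422, 65.56416320800781), 78.6375961303711)
blue ((505.6997375488281, -223.4138946533203), (55.214385986328125, 90.71382141113281), 23.975902557373047)
tray 4579 ((504.0769958496094, 333.9671630859375), (157.95425415039062, 126.68093872070312), 75.03721618652344)
stop 988 [[314, 155], [247, 260], [306, 274], [255, 255]] [[676.0, -316.0], [641.0, 100.0], [502.0, 78.0], [633.0, 78.0]]
```

View pics/crop_scene.png

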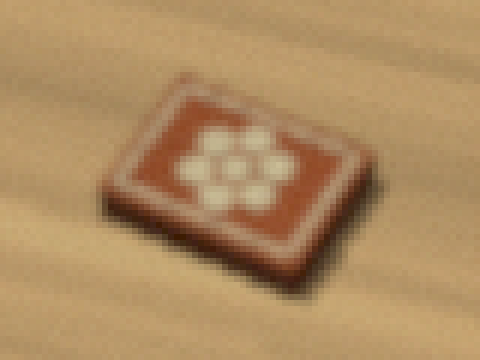

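The crop confirms it: terracotta with a cream flower and border, so this is the clay tile. It sits at about (508,-55) mm and is turned -11°. The stop is turned about +5.4°. Next I work out the approach shift.

```bash
cat >> h.py <<'E'
def shift(o,x,y,z,yaw):  # mm target -> tool shift, spin from the measured pose
    p=o["position"]*1000; w=o["tcp_rot"][2]; d=np.array([x,y,z])-p; c,s=np.cos(w),np.sin(w)
    return np.round([c*d[0]+s*d[1], s*d[0]-c*d[1], -d[2], (w-yaw+np.pi)%(2*np.pi)-np.pi],3)
E
python3 - <<'E'
from plant import env,cams
from h import *
o=env.get_obs();print(shift(o,508,-55,200,1.38))
c=cams.capture("scene");print(ray(c,[(60,225),(108,180),(40,250)],0))
E
```

```text
[ 482.548 -406.854   38.161   -1.153]
[[ 0.57455514 -0.61144797]
 [ 0.41506854 -0.58685483]
 [ 0.64942588 -0.60954229]]
```

Emit:
play_rows:
  steps: "120 -100 0 -0.3 0;240 -200 10 -0.6 0;360 -300 20 -0.9 0;482 -407 38 -1.15 0;482 -407 38 -1.15 0;482 -407 38 -1.15 0;482 -407 38 -1.15 0;482 -407 38 -1.15 0;482 -407 38 -1.15 0;482 -407 38 -1.15 0;482 -407 38 -1.15 0;482 -407 38 -1.15 0;482 -407 38 -1.15 0;482 -407 38 -1.15 0;482 -407 38 -1.15 0;482 -407 38 -1.15 0;482 -407 38 -1.15 0;482 -407 38 -1.15 0"

```text
t: 1.75
position: [0.5071, -0.0552, 0.2004]
tcp_rot: [-3.141, 0.0, 1.378]
force: [-0.1, 0.3, 0.1]
finger_gap: 0.0881
finger_force: 0.0
```

```bash
python3 - <<'E'
from plant import env,cams
from h import *
c=cams.capture("wrist");cv2.imwrite("pics/w1.png",c["image"][:,:,::-1]);print(-c["R"].T@c["t"]);print(c["R"].round(2))
E
```

```text
[0.52092073 0.01501195 0.34730063]
[[ 0.98 -0.19 -0.  ]
 [-0.18 -0.94  0.28]
 [-0.05 -0.27 -0.96]]
```

View pics/w1.png

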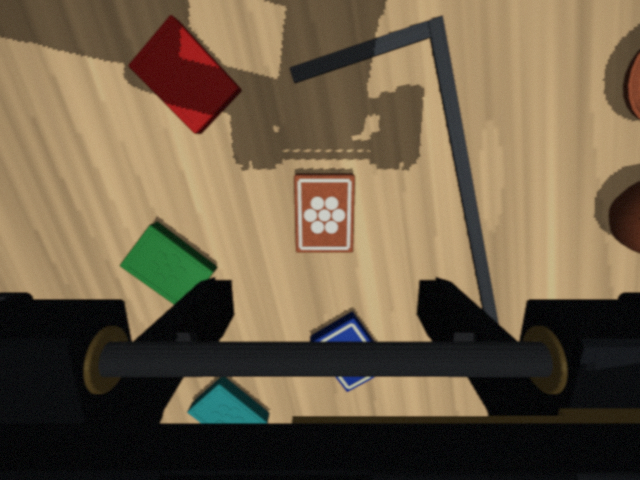

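The wrist view shows the clay tile at (325,213), nearly square to the gripper, with the stop's corner at (435,30). I measure both from here.

```bash
python3 - <<'E'
from plant import env,cams
from h import *
c=cams.capture("wrist");im=c["image"];h=cv2.cvtColor(im,cv2.COLOR_RGB2HSV);H,S,V=[h[...,i].astype(int) for i in range(3)]
m=((H<14)&(S>110)&(V>110)).astype(np.uint8);m[300:]=0;m[:,400:]=0;m[:,:270]=0
m=blob(cv2.morphologyEx(m,cv2.MORPH_CLOSE,np.ones((7,7))),(325,213));print("clay",rect(c,m,.018))
d=(S<90)&(V<100);d[270:]=0;m=blob(d,(440,100));print(m.sum())
# inner edges: long bar leftmost px per row 60..260, short bar bottom px per column 305..420
L=[(np.where(m[r,400:])[0].min()+400-.5,r) for r in range(70,260)]
Bt=[(k,np.where(m[:110,k])[0].max()+.5) for k in range(305,415)]
out=[]
for P in (L,Bt):
  for z in (0.,.006):
    v=cv2.fitLine((ray(c,P,z)*1000).astype(np.float32),cv2.DIST_HUBER,0,.01,.01).ravel();out.append(v);print(z,v, np.degrees(np.arctan2(v[1],v[0])))
for a,b in((0,2),(1,3)):
  a,b=out[a],out[b];s=np.linalg.solve(np.c_[a[:2],-b[:2]],b[2:]-a[2:]);print("corner",a[2:]+s[0]*a[:2])
E
```

```text
clay ((505.66876220703125, -55.66946792602539), (78.58811950683594, 59.423484802246094), 79.21196746826172)
6367
0.0 [ 1.0306651e-01 -9.9467444e-01  6.4473566e+02 -3.7407310e+01] -84.08421
0.006 [ 1.0306639e-01 -9.9467450e-01  6.4259497e+02 -3.6515415e+01] -84.08422
0.0 [9.9438769e-01 1.0579773e-01 5.6565436e+02 7.8086823e+01] 6.073129
0.006 [9.9438769e-01 1.0579753e-01 5.6487939e+02 7.6984207e+01] 6.0731173
corner [632.0365    85.149536]
corner [630.1152   83.92494]
```

Emit:
play_rows:
  steps: "0 -1 40 0 0;0 -1 80 0 0;0 -1 120 0 0;0 -1 150 0 0;0 -1 175 0 0;0 -1 186 0 0;0 -1 191 0 0;0 -1 191 0 0;0 -1 191 0 0;0 -1 191 0 255;0 -1 191 0 255;0 -1 191 0 255;0 -1 191 0 255;0 -1 191 0 255;0 -1 191 0 255;0 -1 191 0 255"
  squeeze: 12

```text
t: 3.18
position: [0.5068, -0.0551, 0.0103]
tcp_rot: [3.141, 0.0, 1.377]
force: [-1.1, 0.2, 7.2]
finger_gap: 0.0595
finger_force: 12.0
```

Emit:
play_rows:
  steps: "8 6 0 -0.03 255;18 13 0 -0.06 255;28 20 0 -0.1 255;38 27 0 -0.14 255;48 34 0 -0.18 255;58 41 0 -0.22 255;68 48 0 -0.26 255;78 55 0 -0.298 255;88 62 0 -0.298 255;96 68 0 -0.298 255;101 72 0 -0.298 255;104 74 0 -0.298 255;104 74 0 -0.298 255;104 74 0 -0.298 255;104 74 0 -0.298 255"

```text
t: 4.43
position: [0.5997, 0.0327, 0.0103]
tcp_rot: [3.14, 0.0, 1.675]
force: [0.1, 0.9, 5.2]
finger_gap: 0.0598
finger_force: 12.0
```

```bash
cat > w.py <<'E'
import sys
from plant import env,cams
from h import *
c=cams.capture("wrist");cv2.imwrite(sys.argv[1],c["image"][:,:,::-1])
print({k:np.round(v,4) for k,v in env.get_obs().items() if k in("position","tcp_rot","force")})
C=np.array([632,85.]);a=.1038;R=np.array([[np.cos(a),-np.sin(a)],[np.sin(a),np.cos(a)]])
print("corner px",proj(c,[*C/1000,0]))
im=c["image"];h=cv2.cvtColor(im,cv2.COLOR_RGB2HSV);H,S,V=[h[...,i].astype(int) for i in range(3)]
m=((H<14)&(S>110)&(V>90)).astype(np.uint8)
n=proj(c,[*(C+R@[-30,-40])/1000,.018])[0]
m=blob(cv2.morphologyEx(m,cv2.MORPH_CLOSE,np.ones((9,9))),n);r=rect(c,m,.018);print("clay",r,"in stop frame",R.T@(np.array(r[0])-C))
E
python3 w.py pics/w2.png
```

```text
{'position': array([0.5997, 0.0327, 0.0103]), 'tcp_rot': array([3.1403e+00, 1.0000e-04, 1.6750e+00]), 'force': array([0.4766, 0.3314, 5.0501])}
corner px [[405.56013518 190.61170785]]
clay ((598.126220703125, 43.694759368896484), (60.085205078125, 62.35569381713867), 5.89890718460083) in stop frame [-37.9712465  -37.57313224]
```

View pics/w2.png

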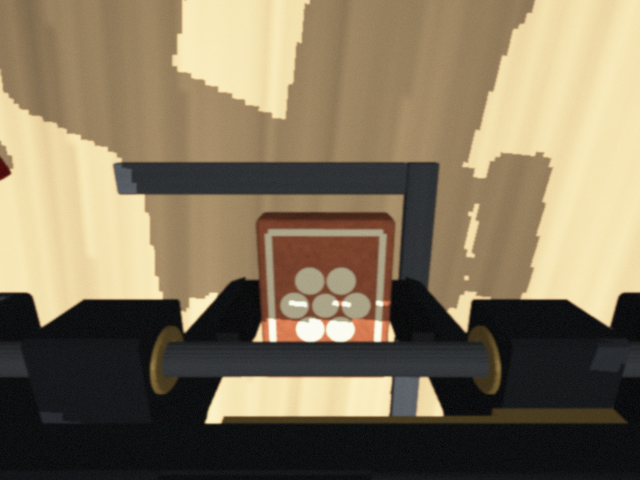

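The wrist view shows the tile gripped and square to the stop at (325,280), with the inner corner at (404,193). The gap to each bar is about 8 mm.

Emit:
play_rows:
  steps: "2 0 0 0 255;4 0 0 0 255;6 0 0 0 255;7 0 0 0 255;8 0 0 0 255;9 0 0 0 255;9.5 0 0 0 255;10 0 0 0 255;10 0 0 0 255;10 0 0 0 255"

```text
t: 5.32
position: [0.5989, 0.0415, 0.0103]
tcp_rot: [3.14, 0.002, 1.675]
force: [-0.0, -6.3, 5.8]
finger_gap: 0.0598
finger_force: 12.0
```

Emit:
play_rows:
  steps: "0 2 0 0 255;0 4 0 0 255;0 6 0 0 255;0 7 0 0 255;0 8 0 0 255;0 9 0 0 255;0 9.5 0 0 255;0 10 0 0 255;0 10 0 0 255;0 10 0 0 255"

```text
t: 6.15
position: [0.6026, 0.0425, 0.009]
tcp_rot: [-3.129, 0.0, 1.676]
force: [-17.6, -8.7, 19.2]
finger_gap: 0.0597
finger_force: 12.0
```

```bash
python3 w.py pics/w3.png; python3 - <<'E'
import cv2
a=cv2.imread("pics/w3.png")[120:360,200:520];cv2.imwrite("pics/w3c.png",cv2.resize(a,None,fx=2.4,fy=2.4,interpolation=2))
E
```

```text
{'position': array([0.6026, 0.0425, 0.009 ]), 'tcp_rot': array([-3.1289e+00,  5.0000e-04,  1.6759e+00]), 'force': array([-18.1259,  -9.6146,  19.1776])}
corner px [[397.24963607 211.08096077]]
clay ((600.9686889648438, 52.803123474121094), (59.85401153564453, 59.498565673828125), 6.48690938949585) in stop frame [-34.20032617 -28.80831152]
```

View pics/w3c.png

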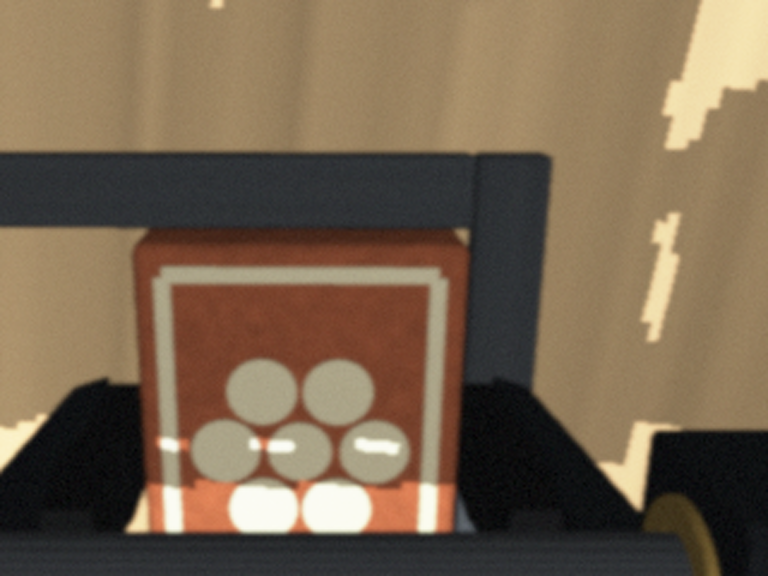

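The crop shows the tile against the short bar, with about 4 mm still to go to the long bar (bar edge at x=472, tile edge at 467 but higher up). The right fingertip seems to be catching on the bar. I back off, open the fingers and check the forces.

Emit:
play_rows:
  steps: "-1 -5 0 0 255;-1 -9 0 0 255;-1 -13 0 0 255;-1 -16 0 0 255;-1 -16 0 0 255;-1 -16 0 0 255;-1 -16 0 0 40;-1 -16 0 0 40;-1 -16 0 0 40;-1 -16 0 0 40;-1 -16 0 0 40"

```text
t: 7.12
position: [0.5922, 0.041, 0.0096]
tcp_rot: [-3.141, -0.0, 1.675]
force: [0.3, -0.1, 0.1]
finger_gap: 0.0744
finger_force: 0.0
```

Emit:
play_rows:
  steps: "0 0 -4 0 40;0 0 -4 0 40;0 0 -4 0 255;0 0 -4 0 255;0 0 -4 0 255;0 0 -4 0 255;0 0 -4 0 255;0 2 -4 0 255;0 4 -4 0 255;0 6 -4 0 255;0 8 -4 0 255;0 10 -4 0 255;0 12 -4 0 255;0 13 -4 0 255;0 14 -4 0 255;0 14 -4 0 255"

```text
t: 8.45
position: [0.6052, 0.0424, 0.0138]
tcp_rot: [-3.139, -0.0, 1.675]
force: [-5.9, -1.3, 7.7]
finger_gap: 0.0593
finger_force: 12.0
```

Gripping higher clears the bar, and the tile now touches close to where home should be. I press it firmly against both bars.

Emit:
play_rows:
  steps: "0 1 0 0 255;0.5 1.5 0 0 255;1 1.5 0 0 255;2 1.5 0 0 255;2 2 0 0 255;2 2 0 0 255;2 2 0 0 255"

```text
t: 9.03
position: [0.6052, 0.0425, 0.0135]
tcp_rot: [-3.135, 0.002, 1.676]
force: [-11.1, -9.5, 10.7]
finger_gap: 0.0595
finger_force: 12.0
```

```bash
python3 w.py pics/w4.png; python3 - <<'E'
import cv2
a=cv2.imread("pics/w4.png")[120:360,200:520];cv2.imwrite("pics/w4c.png",cv2.resize(a,None,fx=2.4,fy=2.4,interpolation=2))
E
```

```text
{'position': array([0.6052, 0.0426, 0.0135]), 'tcp_rot': array([-3.1346e+00,  2.3000e-03,  1.6757e+00]), 'force': array([-12.2038,  -8.7287,  10.8571])}
corner px [[389.82326174 208.68571549]]
clay ((603.90478515625, 51.38725280761719), (59.32565689086914, 62.617218017578125), 6.047602653503418) in stop frame [-31.42673678 -30.52078122]
```

View pics/w4c.png

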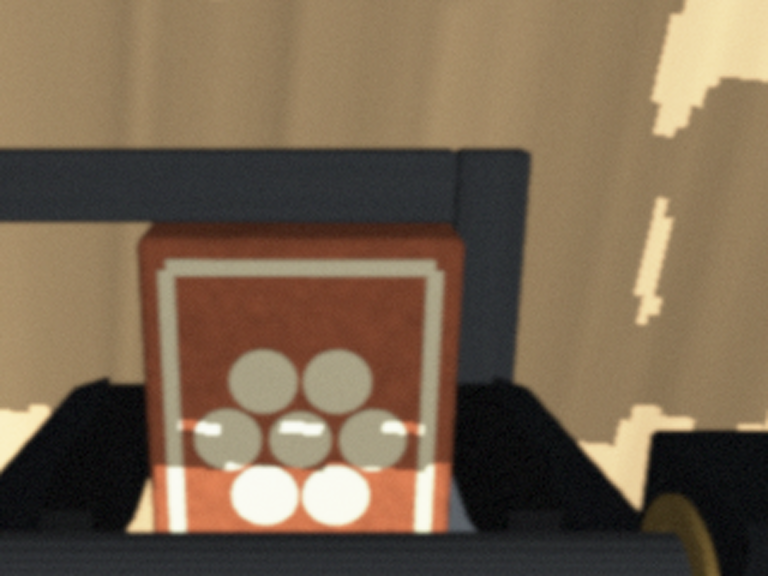

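The picture leaves a gap of perhaps 1–1.5 mm at the long bar (tile edge 463, bar edge 457, at different heights), so I'm not sure it is home. I release the tile and push it home from behind with the fingers shut.

Emit:
play_rows:
  steps: "-1.5 -1.5 0 0 255;-1.5 -1.5 0 0 255;-1.5 -1.5 0 0 40;-1.5 -1.5 0 0 40;-1.5 -1.5 0 0 40;-1.5 -1.5 0 0 40;-1.5 -1.5 -20 0 40;-1.5 -1.5 -40 0 40;0 -20 -50 0 255;0 -45 -50 0 255;0 -65 -50 0 255;0 -65 -50 0 255;0 -65 -50 0 255;0 -65 -30 0 255;0 -65 -5 0 255;0 -65 5 0 255;0 -65 5 0 255;0 -65 5 0 255"

```text
t: 10.58
position: [0.5435, 0.0379, 0.0083]
tcp_rot: [-3.141, -0.0, 1.675]
force: [-0.7, 0.3, 0.3]
finger_gap: 0.0096
finger_force: 0.0
```

Emit:
play_rows:
  steps: "3 0 0 0 255;3 3 0 0 255;3 6 0 0 255;3 9 0 0 255;3 11 0 0 255;3 13 0 0 255;3 14 0 0 255;3 15 0 0 255;3 16 0 0 255;3 17 0 0 255;3 18 0 0 255;3 18 0 0 255"

```text
t: 11.58
position: [0.5606, 0.0427, 0.0086]
tcp_rot: [-3.141, -0.0, 1.675]
force: [-1.5, -0.4, 1.0]
finger_gap: 0.0007
finger_force: 0.8
```

Emit:
play_rows:
  steps: "0 0.5 0 0 255;0 1 0 0 255;0 1.5 0 0 255;0 2 0 0 255;0 2.5 0 0 255;0 3 0 0 255;0 3 0 0 255"

```text
t: 12.17
position: [0.5608, 0.0428, 0.0085]
tcp_rot: [-3.135, -0.0, 1.675]
force: [-14.1, -3.3, 12.1]
finger_gap: 0.0005
finger_force: 7.5
```

Pressed firmly against the long bar at 14 N. Now the same from the -y side, toward the short bar.

Emit:
play_rows:
  steps: "0 -6 0 0 255;0 -12 0 0 255;0 -14 -25 0 255;0 -14 -50 0 255;-25 0 -50 0 255;-60 25 -50 0 255;-63 42 -50 0 255;-63 42 -50 0 255;-63 42 -25 0 255;-63 42 -5 0 255;-63 42 0 0 255;-63 42 0 0 255;-60 42 0 0 255;-57 42 0 0 255;-54 42 0 0 255;-52 42 0 0 255;-50 42 0 0 255"

```text
t: 13.58
position: [0.6124, -0.0075, 0.0107]
tcp_rot: [3.139, 0.009, 1.676]
force: [-2.7, -28.8, 0.4]
finger_gap: 0.0002
finger_force: 14.2
```

Emit:
play_rows:
  steps: "-5 0 0 0 255;-12 0 0 0 255;-15 0 -30 0 255;-15 0 -70 0 255;-15 0 -110 0 100;-20 0 -140 0 0;-20 0 -140 0 0;-20 0 -140 0 0;-20 0 -140 0 0"

```text
t: 14.33
position: [0.6126, -0.0219, 0.1487]
tcp_rot: [3.141, -0.0, 1.675]
force: [0.0, -0.5, 0.5]
finger_gap: 0.0316
finger_force: 0.0
```

```bash
python3 w.py pics/w5.png; python3 - <<'E'
import cv2
a=cv2.imread("pics/w5.png")[40:300,200:480];cv2.imwrite("pics/w5c.png",cv2.resize(a,None,fx=2.2,fy=2.2,interpolation=2))
E
```

```text
{'position': array([ 0.612 , -0.0217,  0.1476]), 'tcp_rot': array([-3.1397e+00, -9.0000e-04,  1.6751e+00]), 'force': array([-0.6976, -0.0787, -0.197 ])}
corner px [[362.3486276   98.06713848]]
clay ((603.9859008789062, 41.23390579223633), (58.629642486572266, 77.34925842285156), 5.959464073181152) in stop frame [-32.39808353 -40.62788372]
```

View pics/w5c.png

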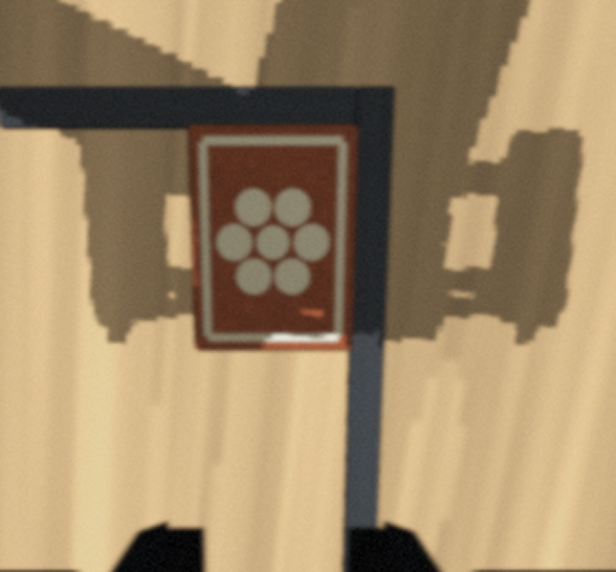

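The tile is flush in the corner, with edges at crop x=355 on the long bar and y=127 on the short bar, and the fingers are off it. Now I pick it up, gripping above the bar.

Emit:
play_rows:
  steps: "30 0 0 0 0;64 0 0 0 0;64 0 40 0 0;64 0 80 0 0;64 0 110 0 0;64 0 127 0 0;64 0 133 0 0;64 0 133 0 0;64 0 133 0 0;64 0 133 0 255;64 0 133 0 255;64 0 133 0 255;64 0 133 0 255;64 0 133 0 255;64 0 133 0 255;64 0 133 0 255;64 0 133 0 255;64 0 133 0 255"
  squeeze: 30

```text
t: 15.88
position: [0.6054, 0.0412, 0.0164]
tcp_rot: [-3.14, 0.0, 1.675]
force: [-5.8, -1.4, 5.8]
finger_gap: 0.0583
finger_force: 30.0
```

Emit:
play_rows:
  steps: "0 0 -4 0 255;0 0 -10 0 255;0 0 -20 0 255;0 0 -35 0 255;0 0 -60 0 255;0 0 -80 0 255;0 0 -80 0 255;0 0 -80 0 255"

```text
t: 16.55
position: [0.6076, 0.0414, 0.0976]
tcp_rot: [3.138, 0.001, 1.675]
force: [-0.1, -0.5, -2.1]
finger_gap: 0.0584
finger_force: 30.0
```

```bash
python3 w.py pics/w6.png; python3 - <<'E'
from plant import env,cams
from h import *
c=cams.capture("side");cv2.imwrite("pics/s6.png",c["image"][:,:,::-1])
w=cv2.imread("pics/w6.png");p=proj(c,[.605,.042,.09])[0].astype(int);s=c["image"][p[1]-80:p[1]+80,p[0]-107:p[0]+107,::-1]
cv2.imwrite("pics/v6.png",np.hstack([cv2.resize(w,(400,300)),cv2.resize(s,(400,300))]))
E
```

```text
{'position': array([0.6064, 0.0415, 0.0959]), 'tcp_rot': array([3.1407e+00, 1.0000e-04, 1.6748e+00]), 'force': array([-0.6392,  0.4448, -1.989 ])}
corner px [[364.36436516 183.60330546]]
clay ((610.1674194335938, 16.19853973388672), (93.0730972290039, 104.90309143066406), 5.776256561279297) in stop frame [-28.84384326 -66.16898983]
```

View pics/v6.png

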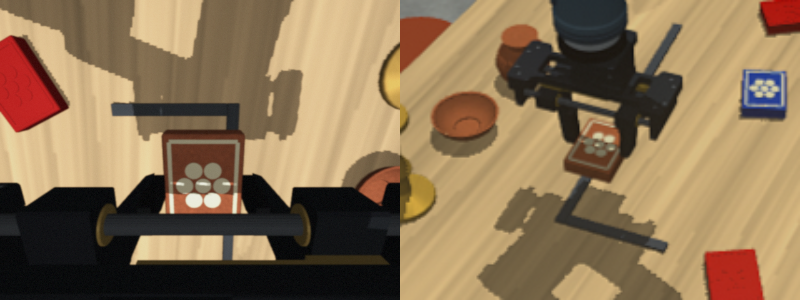

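The tile is lifted level and firmly held (left half: tile at (205,175) between the pads; right half: hanging above the stop). I move toward the tray and stop short for a close look.

Emit:
play_rows:
  steps: "5 -3 -20 0.03 255;20 -12 -45 0.08 255;45 -26 -65 0.14 255;75 -42 -84 0.2 255;105 -58 -84 0.26 255;135 -75 -84 0.32 255;165 -92 -84 0.365 255;185 -103 -84 0.365 255;196 -109 -84 0.365 255;200 -112 -84 0.365 255;200 -112 -84 0.365 255;200 -112 -84 0.365 255;200 -112 -84 0.365 255"

```text
t: 17.73
position: [0.475, 0.2277, 0.1795]
tcp_rot: [3.141, 0.0, 1.309]
force: [0.2, -0.1, -1.5]
finger_gap: 0.0582
finger_force: 30.0
```

```bash
python3 - <<'E'
from plant import env,cams
from h import *
c=cams.capture("wrist");im=c["image"];cv2.imwrite("pics/w7.png",im[:,:,::-1]);h=cv2.cvtColor(im,cv2.COLOR_RGB2HSV);H,S,V=[h[...,i].astype(int) for i in range(3)]
p=proj(c,[.502,.336,.006])[0];print(p)
print(h[int(p[1])%480,int(p[0])%640])
m=blob((S<75)&(V>120),p);x=cv2.boundingRect(m);print(x,m.sum(),rect(c,m,.006))
o=env.get_obs();print(o["position"],o["tcp_rot"],shift(o,502,336,60,1.31))
E
```

```text
[322.74933663  92.23978627]
[ 23  54 141]
(243, 0, 158, 183) 26905 ((499.21343994140625, 332.3880310058594), (148.9901885986328, 131.4777374267578), 74.95779418945312)
[0.47498152 0.2276466  0.17957578] [3.14143787e+00 2.93361562e-04 1.30823151e+00] [ 1.11653e+02 -2.03200e+00  1.19576e+02 -2.00000e-03]
```

View pics/w7.png

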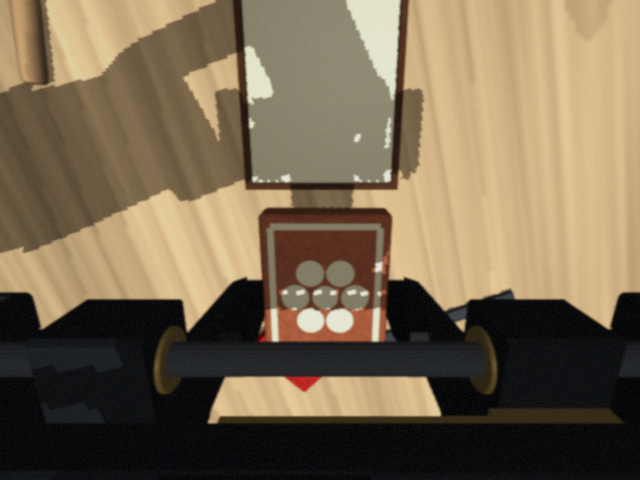

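The tray is ahead at (322,92), parallel to the tile, and its far end is out of view. From the near edge its centre is about (501,337), which agrees with the scene view. I go over it and lower.

Emit:
play_rows:
  steps: "15 0 0 0 255;40 -1 10 0 255;70 -2 30 0 255;95 -3 60 0 255;108 -3 90 0 255;112 -3 115 0 255;112 -3 130 0 255;112 -3 140 0 255;112 -3 147 0 255;112 -3 151 0 255;112 -3 153 0 255;112 -3 155 0 255;112 -3 156 0 255;112 -3 157 0 255;112 -3 157 0 255;112 -3 157 0 255"

```text
t: 19.12
position: [0.5004, 0.3378, 0.0232]
tcp_rot: [3.141, -0.0, 1.31]
force: [0.2, 0.1, -1.2]
finger_gap: 0.0579
finger_force: 30.0
```

Emit:
play_rows:
  steps: "0 0 0.5 0 255;0 0 1 0 255;0 0 1.4 0 255;0 0 1.4 0 255"

```text
t: 19.45
position: [0.5004, 0.3379, 0.0225]
tcp_rot: [3.141, -0.0, 1.31]
force: [-2.3, -1.2, 6.6]
finger_gap: 0.0584
finger_force: 30.0
```

Contact with the floor. I release partway, then rise and step back for a look.

Emit:
play_rows:
  steps: "0 0 0 0 40;0 0 0 0 40;0 0 0 0 40;0 0 0 0 20;0 0 0 0 0;0 0 0 0 0;0 0 -10 0 0;0 0 -30 0 0;0 0 -70 0 0;-20 0 -110 0 0;-50 0 -150 0 0;-80 0 -180 0 0;-80 0 -180 0 0;-80 0 -180 0 0;-80 0 -180 0 0"

```text
t: 20.7
position: [0.4796, 0.2605, 0.2015]
tcp_rot: [3.141, -0.001, 1.309]
force: [-0.7, -1.1, -0.3]
finger_gap: 0.0881
finger_force: 0.0
```

```bash
python3 - <<'E'
from plant import env,cams
from h import *
vis=[]
for n in("scene","side","wrist"):
    c=cams.capture(n);im=c["image"];h=cv2.cvtColor(im,cv2.COLOR_RGB2HSV);H,S,V=[h[...,i].astype(int) for i in range(3)]
    p=proj(c,[.5005,.338,.02])[0]
    m=blob(cv2.morphologyEx(((H<14)&(S>90)&(V>40)).astype(np.uint8),cv2.MORPH_CLOSE,np.ones((9,9))),p);print(n,"clay",rect(c,m,.024 if n=="wrist" else .02))
    if n=="wrist":
        cr=(S<75)&(V>110)|(m>0); r=blob(cr,p); print("tray",cv2.boundingRect(r),rect(c,r,.006)); im=im[:,:,::-1];vis.append(cv2.resize(im,(400,300)))
    if n=="scene": vis.append(cv2.resize(im[180:400,347:640,::-1],(400,300)))
    if n!="wrist":
        b=(H>100)&(H<130)&(S>120);pb=proj(c,[.507,-.221,.014])[0]
        print("blue",rect(c,blob(cv2.morphologyEx(b.astype(np.uint8),cv2.MORPH_CLOSE,np.ones((5,5))),pb),.014))
cv2.imwrite("pics/f.png",np.hstack(vis))
E
```

```text
scene clay ((504.9701843261719, 336.84857177734375), (80.04344177246094, 67.71485900878906), 74.11079406738281)
blue ((508.7420349121094, -218.97955322265625), (61.561275482177734, 76.85171508789062), 22.474611282348633)
side clay ((501.138916015625, 337.17095947265625), (83.50756072998047, 65.98038482666016), 75.22508239746094)
blue ((505.46551513671875, -222.88722229003906), (55.214385986328125, 91.86664581298828), 23.975902557373047)
wrist clay ((500.4990539550781, 337.99871826171875), (78.26846313476562, 59.540523529052734), 75.03802490234375)
tray (256, 37, 144, 176) ((500.4715576171875, 337.5628662109375), (160.29930114746094, 131.18040466308594), 75.06781768798828)
```

View pics/f.png

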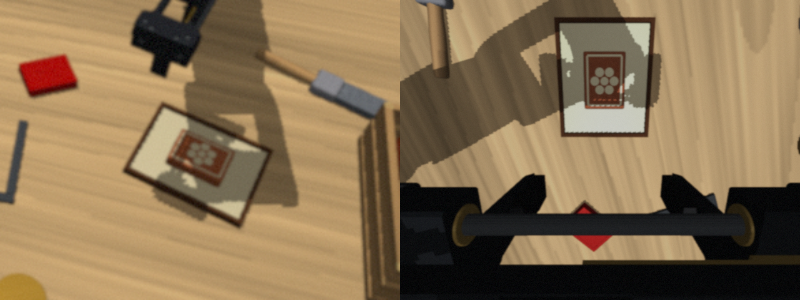

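The tile lies flat in the tray's centre, 0.5 mm off and within 0.1° (wrist half: tile at (605,80) inside the tray). The blue tile hasn't moved and the gripper is clear, so I hand in.

```bash
python3 -c "
from plant import env
print(env.finish_job())"
```

```text
the job is handed in; nothing more can be done
None
```

I slid the clay tile home into the stop corner and released it, then laid it flat in the middle of the tray (about 0.5 mm off centre, within 0.1° by the wrist camera), left the blue tile in place, and handed the job in at about 21 s.

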